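# Tip the clasps into the inspection dish and hold the loupe in focus over them

## Robot

A 6-joint arm with a two-finger parallel gripper is mounted at the origin on the work surface. World frame = base frame: x ahead of the robot, y to its left, z up, the work surface at z = 0. Lengths are in mm, angles in rad, forces in N, time in s.
With the tool pointing down it reaches from about 350 to 875 mm from the base axis. Payload 4.2 kg.
Tool frame: the origin (TCP) lies between the finger pads; the fingertips stand 14 mm ahead of it and the grasp point (between the pads) lies 5 mm behind it; z points along the fingers, y is the line along which they close (so a half turn about z gives the same grasp; the last joint's range is limited). The gripper opens to 85 mm and grips with 20 to 120 N. Pads are 22 mm wide; open, the fingers measure 114 mm over their backs; the gripper's body (76 mm by 85 mm) begins 54 mm behind the grasp point. The pads swing forward as they close: fully open they stand 13 mm farther back than shut.
Start: joints at [1.513, 0.385, 0.008, 0, -1.194, -0.259], TCP at [194.672, 593.887, 245.312] pointing down, gripper open.
Joint ranges: [-3.14, 3.14], [-1.21, 2.06], [-1.07, 1.41], [-3.16, 2.05], [-2.99, -0.16], [-3.1, 3.1]. Speed limits (rad/s): [2.79, 2.79, 3.14, 3.14, 3.14, 3.14].

## Interface

Orientations are given as a unit quaternion [x, y, z, w].
In Python, from bench import * gives the robot as it stands.
- The arm moves only by the tool carry_out, never from a script. Its argument "motion" is a list of rows, each a list of 7 numbers: the turn, a rotation vector about the tool's x, y, z in rad, then the shift along the tool's x, y, z in mm, then the opening, from -1 (shut) to 1 (fully open), so that 0 is half open. A call has 1 to 5 rows; each row is the pose to reach, as a shift and turn from the pose commanded when the call began, along the tool's axes at that moment; what a row does not reach only later rows make up. A row lasts 1/8 s, in which the tool goes at most 62.5 mm and 10.7 degrees, less where a joint would pass 70% of its speed; a pose out of reach is approached as far as the arm can. A call with a gripper value outside its range is refused whole. The fingers move at their own pace and stop on an object; the grip force is fixed at half the most. Time passes only in rows, so rows that repeat a pose let the fingers close. It gives the time, the measured TCP pose, the force, the opening and the grip force at its end, in the units of the state.
- read_state(): the state, without advancing time (a new reading comes with each control period).
- get_image(name): name is "scene" or "side" or "wrist"; returns a dict with "color" (400x640x3 uint8, blue, green, red), "mtx" (3x3 intrinsics, pixels), "position" and "orientation" of the camera in the world. Camera axes: x right, y down, z forward; pixel columns grow to the right and rows downward; lengths in mm; the calibration is good to about 2 mm. A picture is of the moment at which its call begins. There is no depth.
- job_done(): hands the job in; it is judged then, once.
The state is a dict: "clock": time; "joints": joint angles; "joint_vel": joint speeds; "joint_efforts": joint torques, N m; "position": TCP position; "ee_rot": TCP orientation; "contact_force": force on the tool from outside, world axes, zero at the start; "wrist_torque": the same for the moment, N m; "gripper_width": finger opening in mm; "grasp_force": force on a finger pad.
Only numpy, scipy, OpenCV 4.12 (cv2) and the standard library are available. Lean on these libraries where they do the work, as an engineer would, in place of code of your own. Each camera call takes 0.05 s, during which the arm holds its last target. There are 200 camera calls.

## Task

Get the three bag clasps ready for inspection: pick up the aluminium sorter tray by its wooden grip, tip it over the white dish so that all three clasps slide off into the dish (do not handle the clasps themselves), and set the empty tray back down flat on the mat. Then take the loupe from its rest by the handle and hold it level over the middle of the dish with its lens at the height marked by the red collar on the post, without moving the collar; the job finishes while you are still holding the loupe there, clear of the dish and post. Leave the hammer, the jar and the thread spool alone.

Things in the scene. Friction and masses are not known exactly. Their poses are not given: they have to be found in the camera images.
- tray_grip (a point): Gripping centre of the tray's upright light-wood grip, 53 mm above the tray's underside. Grip block 14 mm (x) by 40 mm (y), up to 70 mm above the underside, at the tray's back end; take it from above across either width. z up, -x points to the open front. Loose aluminium tray on the mat, 250 g, 122 x 88 mm: side walls 19 mm high, back wall 22 mm, floor 3 mm thick, no front wall.
- tray_lip (a point): Middle of the tray's open front edge, on the floor's upper face: 127 mm from the grip centre along tray -x and 50 mm below it (3 mm above the tray's underside). Axes as the grip's. The clasps slide off over this edge; they start to slide at a tilt of about 13 to 20 degrees.
- clasp1_center (a point): Centre of the brass bag clasp: plate 26 x 20 x 8 mm with a small bar knob on top, 15 mm high in all, 30 g, slippery. The origin is 7 mm above its underside. The three clasps start lying on the tray floor.
- clasp2_center (a point): Centre of the copper bag clasp, same shape and size.
- clasp3_center (a point): Centre of the dark steel bag clasp, same shape and size.
- dish_center (a point): Middle of the inner floor of the square white dish, fixed to the bench: inside 130 x 130 mm, floor 6 mm above the mat, rim 34 mm above the mat. x and y parallel to its walls, z up. On its +y side, 100 mm from the middle, stands a 10 mm thick steel post on a 50 mm foot; the post's top is 166 mm above the mat.
- focus_mark (a point): Centre of the red collar on the post, half-way up it: its height is the height for the lens. Collar 26 mm wide, 12 mm high, with a small 4 mm thick pointer reaching 28 mm from the post's axis towards the dish. It slides on the post with about 4 N of friction and is set 95 to 145 mm above the mat. Leave it where it is.
- loupe_lens (a point): Centre of the loupe's lens, half-way through its thickness. Steel ring 68 mm across and 10 mm thick with a clear lens; z is the lens axis (up), -x points along the handle. The loupe weighs 110 g, starts level, and lies loose on its rest.
- loupe_grip (a point): Middle of the gripping part of the loupe's black handle, 80 mm from the lens centre along loupe -x, at the lens's height. Handle: bar 105 mm long, 16 mm wide (y), 18 mm high; on the rest it is free underneath here, 20 mm above the rest's base plank. Take it from above across its width and lift straight up.
- rest: Dark wooden rest of the loupe, fixed to the bench: base plank 170 x 50 x 8 mm, with a block 32 mm high under the lens at +x 55 mm, and a cradle at -x 83 mm, 36 mm high, round the end of the handle. Origin: on the mat, below a point between them; x along the loupe towards the lens.
- mat: Grey-green cutting mat, 620 x 1020 mm, 4 mm thick, fixed flat on the bench: its top is at z = 0.004 m. The origin is the centre of its underside.
- hammer_mid (a point): Hammer, 240 mm long, lying at the far side of the mat: leave it alone.
- jar_center (a point): Amber jar with white cap, 56 mm across and 75 mm high, standing at the far side; origin half-way up. Leave it alone.
- spool_center (a point): Orange thread spool, 48 mm across and 60 mm high, standing at the far side; origin half-way up. Leave it alone.
Not all that is in view belongs to the job. Of the things shaped like the part that bears clasp2_center, the copper one is meant.

How it is judged (in metres and radians):
On the way, in this order (a step that is already met when the one before it is completed fails the run):
1. all three clasps have slid into the dish while the tray is held tipped (x of clasp1_center in the frame of dish_center between -0.065 and 0.065 m and y of clasp1_center in the frame of dish_center between -0.065 and 0.065 m and z of clasp1_center in the frame of dish_center between 0 and 0.028 m and x of clasp2_center in the frame of dish_center between -0.065 and 0.065 m and y of clasp2_center in the frame of dish_center between -0.065 and 0.065 m and z of clasp2_center in the frame of dish_center between 0 and 0.028 m and x of clasp3_center in the frame of dish_center between -0.065 and 0.065 m and y of clasp3_center in the frame of dish_center between -0.065 and 0.065 m and z of clasp3_center in the frame of dish_center between 0 and 0.028 m and angle between tray_grip's own z axis and vertical above 0.15 rad and contact force between the fingers and tray above 0.5 N), for 0.1 s.
2. the empty tray stands flat on the mat again, let go (angle between tray_grip's own z axis and vertical below 0.1 rad and height (world z) of tray_lip below 0.013 m and height (world z) of tray_grip below 0.063 m and contact force between the fingers and tray below 0.05 N and contact force between tray and mat above 0.3 N), for 0.2 s.
At the end, for the whole second after the job is handed in: Clasps inside the dish; tray flat on the mat (within 6 degrees), let go; the gripper holds the loupe still and touching nothing else, lens centre within 15 mm of the dish's middle seen from above, within 8 mm of the red collar's centre height, level within 7 degrees (all of step 2 and x of clasp1_center in the frame of dish_center between -0.065 and 0.065 m and y of clasp1_center in the frame of dish_center between -0.065 and 0.065 m and z of clasp1_center in the frame of dish_center between 0 and 0.028 m and x of clasp2_center in the frame of dish_center between -0.065 and 0.065 m and y of clasp2_center in the frame of dish_center between -0.065 and 0.065 m and z of clasp2_center in the frame of dish_center between 0 and 0.028 m and x of clasp3_center in the frame of dish_center between -0.065 and 0.065 m and y of clasp3_center in the frame of dish_center between -0.065 and 0.065 m and z of clasp3_center in the frame of dish_center between 0 and 0.028 m and horizontal distance between loupe_lens and dish_center below 0.015 m and angle between loupe_lens's own z axis and vertical below 0.12 rad and z of loupe_lens in the frame of focus_mark between -0.008 and 0.008 m and contact force between the fingers and loupe above 1 N and contact force between loupe and stand below 0.05 N and contact force between loupe and rest below 0.05 N and linear speed of loupe below 0.03 m/s); the arm keeps its last pose, push and grip.
It fails at once if the red collar is moved (distance of focus_mark from where it was at the start of the episode above 0.004 m).
It fails at once if the hammer is disturbed (distance of hammer_mid from where it was at the start of the episode above 0.015 m).
It fails at once if the jar is disturbed (distance of jar_center from where it was at the start of the episode above 0.015 m).
It fails at once if the spool is disturbed (distance of spool_center from where it was at the start of the episode above 0.015 m).
It fails at once if the gripper touches a clasp (contact force between the fingers and clasp1 above 0.3 N or contact force between the fingers and clasp2 above 0.3 N or contact force between the fingers and clasp3 above 0.3 N).
It also fails if it takes over 72 s, if anything falls off the work surface, if the arm or the gripper's body presses on something with over 40 N, if the wrist force passes 120 N, or if a joint passes its speed limit or range.

## Working session

There is one attempt and no reset: what is moved stays moved. The work goes in short steps, Python scripts to look and compute and a tool call to move; the robot and the scene stay as the last step left them, time stands still between calls to the robot, and variables do not carry over. Pictures are saved under pics/ and viewed, at most 10 in all, crops included, and the job is handed in when it is done.

Besides the shell and the picture viewer there is one more tool, called after ">>>" as name(argument=value, ...) on one line, values as JSON. carry_out: Moves the arm, as the interface text tells. Its arguments: {"type":"object","properties":{"motion":{"type":"array"}},"required":["motion"]}

```bash
mkdir -p pics; ls
cat > h.py <<'E'
from bench import *
import numpy as np, cv2
from scipy.spatial.transform import Rotation as R
def ray(im,u,v):
    d=R.from_quat(im['orientation']).apply(np.linalg.inv(im['mtx'])@[u,v,1.]);return np.array(im['position']),d
def onz(im,u,v,z):
    p,d=ray(im,u,v);return p+d*(z-p[2])/d[2]
def proj(im,P):
    c=R.from_quat(im['orientation']).inv().apply(np.array(P,float)-im['position']);q=np.array(im['mtx'])@c;return q[:2]/q[2]
def tri(a,ua,b,ub):
    p,d=ray(a,*ua);q,e=ray(b,*ub);d/=np.linalg.norm(d);e/=np.linalg.norm(e)
    A=np.stack([d,-e],1);s=np.linalg.lstsq(A,q-p,rcond=None)[0]
    x,y=p+d*s[0],q+e*s[1];return (x+y)/2,np.linalg.norm(x-y)
E
python3 - <<'E'
from h import *
for n in ['scene','side']:
    im=get_image(n);cv2.imwrite(f'pics/{n}.png',im['color']);np.save(f'{n}.npy',im,allow_pickle=True)
    print(n,im['mtx'],im['position'],im['orientation'])
print(read_state())
E
```

```text
pics
scene [[424.18578879   0.         322.80769079]
 [  0.         424.18578879 195.80044028]
 [  0.           0.           1.        ]] [1044.78023026 -234.01286993  840.77961484] [ 0.79007386  0.5132264  -0.18050848 -0.28248654]
side [[397.68312406   0.         322.19948515]
 [  0.         397.68312406 202.69621214]
 [  0.           0.           1.        ]] [383.40905998 678.97334635 748.53377049] [-0.07987331  0.91454043 -0.39459736  0.03910223]
{'clock': 0.1, 'joints': array([ 1.51257562e+00,  3.85480156e-01,  6.77257801e-03, -4.35870020e-04,
       -1.19400763e+00, -2.58572652e-01]), 'joint_vel': array([-0.0013346 , -0.00192252,  0.00306219,  0.00138281, -0.00014549,
        0.00058337]), 'joint_efforts': array([-3.84574787e-04, -3.93321419e+01,  1.88927740e+01,  4.19799417e+00,
       -2.64487375e-03,  3.28562692e-06]), 'position': array([194.54517431, 593.4325309 , 244.33446872]), 'ee_rot': array([ 9.87468296e-01, -1.57814458e-01, -1.05602438e-04,  9.74887497e-04]), 'contact_force': array([-0.44345886, -1.24140936, -0.07770385]), 'wrist_torque': array([0.01500969, 0.02193308, 0.03095024]), 'grasp_force': 0.0, 'gripper_width': 85.89274022348883}
```

View pics/scene.png

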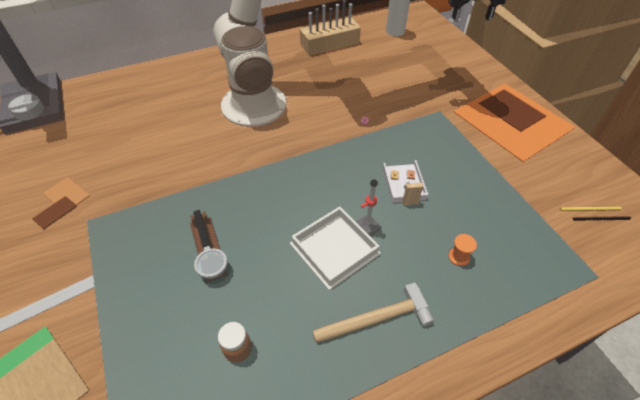

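View pics/side.png

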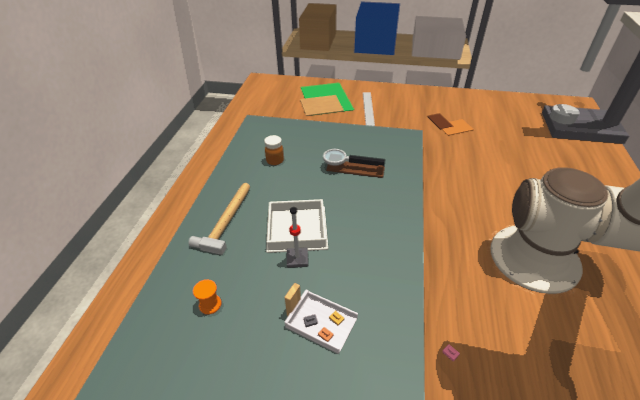

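Scene view: the loupe is at (208,250), dish at (335,246), post with red collar at (371,201), tray at (405,182) with its grip at (412,193), hammer at (375,315), jar at (234,340) and spool at (462,250). In the side view the clasps are brass (337,317), copper (326,334) and dark steel (311,321), all on the tray. The pink clasp on the bench at (452,352) is a decoy. For the tray grip, the lookalikes are the wooden hammer handle and the far tool block, so I choose the light-wood block at side (293,298). Next is one close crop to check this.

Run:
```python
from h import *
a=cv2.imread('pics/side.png');b=cv2.imread('pics/scene.png')
def c(i,x,y,w,h,s): return cv2.resize(i[y:y+h,x:x+w],None,fx=s,fy=s,interpolation=cv2.INTER_CUBIC)
top=np.hstack([c(a,260,190,100,75,4),c(b,285,170,100,75,4)])  # dish/post ; side, scene   
bot=np.hstack([c(a,272,278,100,75,4),c(b,365,150,100,75,4)])
cv2.imwrite('pics/crop.png',np.vstack([top,bot]))
a=np.hstack([c(a,310,135,100,75,4),c(b,170,200,100,75,4)]);cv2.imwrite('pics/crop2.png',a)
```

```text
(no output)
```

View pics/crop.png

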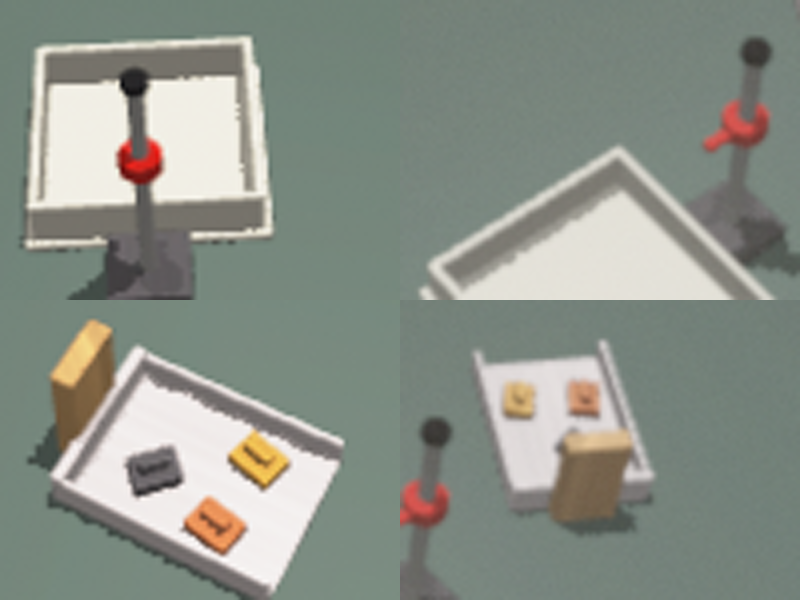

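View pics/crop2.png

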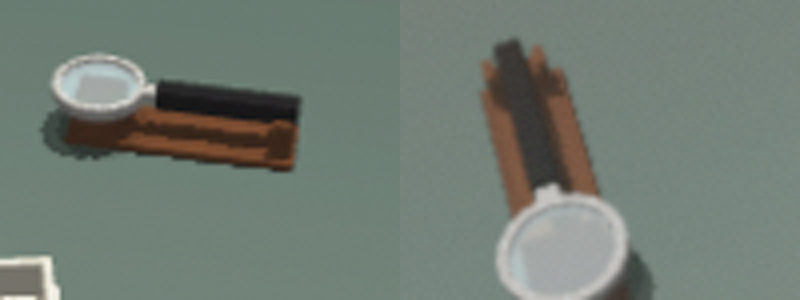

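The crops confirm the choice. The tray's open edge faces the robot, with the wooden grip on its +x side and the three clasps as listed. The collar is at side (295,230) and scene (371,201), the lens ring at side (335,157) and scene (211,262). Now I compute positions.

Run:
```python
from h import *
S=np.load('side.npy',allow_pickle=True).item();C=np.load('scene.npy',allow_pickle=True).item()
s=lambda ox,oy,x,y:(ox+x/4-.4,oy+y/4-.4)
print('collar',tri(S,s(260,190,140,160),C,s(285,170,345,123)))
print('posttop',tri(S,s(260,190,133,82),C,s(285,170,355,52)))
print('lens',tri(S,s(310,135,98,86),C,s(170,200,164,246)))
print('handle end top',tri(S,s(310,135,301,104),C,s(170,200,108,44)))
print('handle near top',onz(S,*s(310,135,158,89),54),onz(C,*s(170,200,148,187),54))
d=[onz(S,*s(260,190,*p),38) for p in [(36,47),(250,38),(271,202),(27,207)]]
print('dish',np.round(d),np.mean(d,0),np.linalg.norm(np.diff(d,axis=0),axis=1))
g=[onz(S,*s(272,278,*p),74) for p in [(53,76),(75,87),(112,30),(90,20)]]
print('grip',np.round(g),np.mean(g,0))
g=[onz(C,*s(365,150,*p),74) for p in [(166,133),(231,130),(228,147),(161,153)]]
print('gripC',np.round(g),np.mean(g,0))
g=[onz(S,*s(272,278,*p),z) for p,z in [((343,141),23),((270,292),23),((138,47),26),((53,178),26)]]
print('tray walls FL FR BL BR',np.round(g))
g=[onz(C,*s(365,150,*p),23) for p in [(75,52),(203,42)]]
print('tray front C',np.round(g))
for n,p in dict(brass=(258,160),copper=(215,225),steel=(155,170)).items(): print(n,onz(S,*s(272,278,*p),17))
for k in range(2):
    im=[S,C][k];
```

```text
collar (array([554.41470914, 104.85451836, 106.82350328]), np.float64(1.4256735666636355))
posttop (array([554.52610915, 104.72022432, 166.74030678]), np.float64(0.9165418467152048))
lens (array([ 522.14811664, -259.88150841,   44.30152086]), np.float64(1.1470837572005452))
handle end top (array([ 375.09859125, -256.15639601,   47.16314939]), np.float64(3.5444034976922967))
handle near top [ 477.14176431 -249.93652309   54.        ] [ 488.29084503 -258.39086789   54.        ]
dish [[662. -44.  38.]
 [526. -76.  38.]
 [488.  63.  38.]
 [630.  91.  38.]] [576.32994247   8.29429146  38.        ] [140.37307265 143.72552267 144.38542149]
grip [[541. 254.  74.]
 [529. 259.  74.]
 [518. 223.  74.]
 [530. 219.  74.]] [529.33135179 238.57078175  74.        ]
gripC [[520. 223.  74.]
 [534. 260.  74.]
 [544. 251.  74.]
 [532. 212.  74.]] [532.63822647 236.43379232  74.        ]
tray walls FL FR BL BR [[396. 235.  23.]
 [421. 321.  23.]
 [511. 199.  26.]
 [537. 282.  26.]]
tray front C [[399. 235.  23.]
 [426. 318.  23.]]
brass [437.98677707 249.26038712  17.        ]
copper [453.54945034 288.56638299  17.        ]
steel [488.94013143 263.94629716  17.        ]
```

>>> carry_out(motion=[[0,0,1.5708,430,233,60,0],[0,0,1.5708,430,233,60,0],[0,0,1.5708,430,233,60,0],[0,0,1.5708,430,233,60,0],[0,0,1.5708,430,233,60,0]])

```text
clock: 0.72
position: [408.7, 366.8, 206.8]
ee_rot: [0.808, -0.589, -0.0, 0.0]
contact_force: [0.8, 0.4, 1.1]
gripper_width: 42.1
grasp_force: 0.0
```

```bash
cat >> h.py <<'E'
def tool(yaw,tilt=0,axis=(1,0,0)):   # tool pointing down, tool x at yaw(rad), then tilt about tool axis
    return R.from_euler('z',yaw)*R.from_euler('x',np.pi)*R.from_rotvec(np.array(axis)*tilt)
def go(P,rot):
    s=read_state();c=R.from_quat(s['ee_rot']);
    print('row',np.round((c.inv()*rot).as_rotvec(),3),np.round(c.inv().apply(np.array(P)-s['position']),1),'t',s['clock'])
    print('now',np.round(s['position'],1),'yaw',np.degrees(np.arctan2(*c.as_matrix()[[1,0],0])).round(2),np.round(s['joints'],2),'w',round(s['gripper_width'],1),'F',round(s['grasp_force'],1),np.round(s['contact_force'],1))
E
python3 - <<'E'
from h import *
go([531,237.5,150],tool(np.radians(-108.2)))
E
```

```text
row [ 0.    -0.     0.628] [160.5 -76.9  56.8] t 0.725
now [408.7 366.8 206.8] yaw -72.2 [ 1.03  0.29 -0.24 -0.   -1.05 -0.72] w 42.1 F 0.0 [0.8 0.4 1.1]
```

>>> carry_out(motion=[[0,0,0.628,160.5,-77,57,0],[0,0,0.628,160.5,-77,57,0],[0,0,0.628,160.5,-77,57,0],[0,0,0.628,160.5,-77,57,0],[0,0,0.628,160.5,-77,57,0]])

```text
clock: 1.35
position: [531.0, 239.1, 149.5]
ee_rot: [-0.589, 0.808, 0.0, -0.001]
contact_force: [-0.4, -0.3, -0.1]
gripper_width: 42.7
grasp_force: 0.0
```

Run:
```python
from h import *
go([531,237.5,52],tool(np.radians(-108.2)))
W=get_image('wrist');np.save('w1.npy',W,allow_pickle=True)
i=W['color'].copy()
for P in [(531,237.5,74),(411,277,7),(577,8,10),(554.5,104.8,107)]: print(P,proj(W,P))
cv2.imwrite('pics/w1.png',i)
```

```text
row [ 0.001 -0.001  0.005] [ 1.4 -0.5 97.5] t 1.35
now [531.  239.1 149.5] yaw -107.89 [ 0.7   0.4  -0.23 -0.   -0.94 -1.01] w 42.7 F 0.0 [-0.4 -0.3 -0.1]
(531, 237.5, 74) [317.87930075 212.48239582]
(411, 277, 7) [452.93417024 187.46978793]
(577, 8, 10) [158.79246353 -85.86126284]
(554.5, 104.8, 107) [190.84946082  13.29951054]
```

View pics/w1.png

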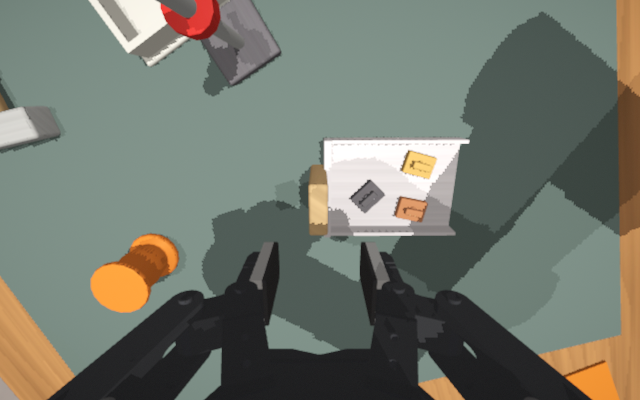

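Wrist view: grip block at (318,200) in front of the open fingers, which sit at (270,270) and (370,270). The tray is aligned with the image and its clasps are untouched. I'll correct from the block's mask.

Run:
```python
from h import *
W=np.load('w1.npy',allow_pickle=True).item();i=W['color']
h=cv2.cvtColor(i,cv2.COLOR_BGR2HSV)
m=cv2.inRange(h,(8,70,60),(28,255,255));m[:, :295]=0;m[:,335:]=0;m[:150]=0;m[245:]=0
c=max(cv2.findContours(m,0,2)[0],key=cv2.contourArea);print(cv2.boundingRect(c),cv2.minAreaRect(c))
for r in range(160,240,6):
    x=np.where(m[r])[0]; print(r,(x.min(),x.max()) if len(x) else None,end=' ')
p=np.array([onz(W,u,v,74) for u,v in [(310.5,166),(327,166),(309,233),(328,233)]]);print(np.round(p,1),p.mean(0))
for P in [(531,237.5)]:
  for a in (-20,20):
    for b in(-7,7):
      t=np.radians(-18);print(proj(W,(531+b*np.cos(t)-a*np.sin(t),237.5+b*np.sin(t)+a*np.cos(t),74)).round(1),proj(W,(531+b*np.cos(t)-a*np.sin(t),237.5+b*np.sin(t)+a*np.cos(t),27)).round(1))
# tray front lip and back wall edges
for u,v,z in [(324,139,26),(330,235,26),(468,141,23),(455,234,23)]: print(onz(W,u,v,z).round(1))
print(W['position'])
```

```text
(308, 164, 20, 71) ((317.5, 199.0), (19.0, 70.0), 0.0)
160 None 166 (np.int64(311), np.int64(322)) 172 (np.int64(310), np.int64(325)) 178 (np.int64(310), np.int64(326)) 184 (np.int64(309), np.int64(326)) 190 (np.int64(308), np.int64(327)) 196 (np.int64(308), np.int64(327)) 202 (np.int64(308), np.int64(326)) 208 (np.int64(309), np.int64(327)) 214 (np.int64(309), np.int64(327)) 220 (np.int64(309), np.int64(327)) 226 (np.int64(309), np.int64(327)) 232 (np.int64(309), np.int64(326)) 238 None [[525.3 203.3  74. ]
 [514.4 206.8  74. ]
 [542.3 251.   74. ]
 [528.9 255.3  74. ]] [527.71963136 229.08156021  74.        ]
[327.9 186. ] [326.4 170.7]
[308. 186.] [309.9 170.6]
[327.2 237.6] [325.9 214.4]
[308.5 237.5] [310.2 214.3]
[512.  194.6  26. ]
[533.1 279.6  26. ]
[397.4 233.7  23. ]
[422.7 315.6  23. ]
[505.86640087 162.63316596 277.92496907]
```

>>> carry_out(motion=[[0,0,0.005,3,-0.5,50,0],[0,0,0.005,3,-0.5,85,0],[0,0,0.005,3,-0.5,97,0],[0,0,0.005,3,-0.5,97,0],[0,0,0.005,3,-0.5,97,-1]])

```text
clock: 2.02
position: [531.4, 238.0, 55.0]
ee_rot: [-0.587, 0.809, -0.0, 0.002]
contact_force: [0.3, -0.3, 0.1]
gripper_width: 25.8
grasp_force: 0.0
```

>>> carry_out(motion=[[0,0,0,0,0,0,-1],[0,0,0,0,0,0,-1],[0,0,0,0,0,0,-1],[0,0,0,0,0,-15,-1],[0,0,0,0,0,-50,-1]])

```text
clock: 2.65
position: [528.6, 235.6, 101.8]
ee_rot: [-0.586, 0.81, 0.0, -0.003]
contact_force: [1.0, 0.2, -3.7]
gripper_width: 13.0
grasp_force: 59.1
```

Run:
```python
from h import *
go([531,237.5,52],tool(np.radians(-108.2)))
im=get_image('side');cv2.imwrite('pics/s2.png',cv2.resize(im['color'][220:380,220:420],None,fx=3,fy=3))
t=np.radians(13)
D=np.array([577,8,0]);
S=np.load('side.npy',allow_pickle=True).item()
print('hammer',onz(S,208,245,15),onz(S,247,186,15),'spool',onz(S,207,290,60))
```

```text
row [ 0.004 -0.005  0.   ] [-2.8 -1.9 49.8] t 2.65
now [528.6 235.6 101.8] yaw -108.19 [ 0.7   0.45 -0.29 -0.   -0.84 -1.02] w 13.0 F 59.1 [ 1.   0.2 -3.7]
hammer [773.95299381 107.21926593  15.        ] [ 748.84900042 -118.61949096   15.        ] spool [705.54658802 257.56417991  60.        ]
```

View pics/s2.png

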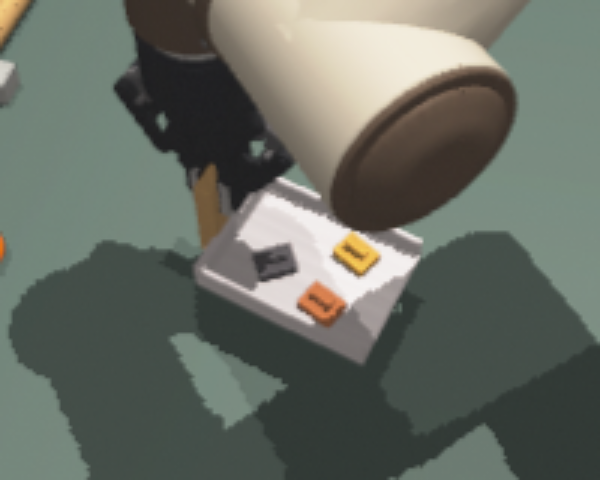

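The tray is held level at 13 mm opening with 59 N, clasps still on it. I'll raise it gently above the post top, then carry it over slowly.

>>> carry_out(motion=[[0,0,0,0,0,-15,-1],[0,0,0,0,0,-45,-1],[0,0,0,0,0,-80,-1],[0,0,0,0,0,-115,-1],[0,0,0,0,0,-138,-1]])

```text
clock: 3.32
position: [530.1, 236.7, 242.4]
ee_rot: [-0.587, 0.81, 0.0, -0.0]
contact_force: [0.0, 0.7, -3.6]
gripper_width: 13.1
grasp_force: 59.1
```

Run:
```python
from h import *
go([721,36,240],tool(np.radians(-77)))
```

```text
row [ 0.     0.    -0.544] [ 131.3 -244.     2.2] t 3.325
now [530.1 236.7 242.4] yaw -108.15 [ 0.7   0.31 -0.11 -0.   -1.15 -1.02] w 13.1 F 59.1 [ 0.   0.7 -3.6]
```

>>> carry_out(motion=[[0,0,-0.016,4,-7,0,-1],[0,0,-0.047,11.5,-21,0,-1],[0,0,-0.094,22.5,-42,0,-1],[0,0,-0.157,38,-70.5,0,-1],[0,0,-0.22,53,-98.5,0,-1]])

```text
clock: 3.95
position: [607.2, 154.5, 238.4]
ee_rot: [-0.673, 0.74, 0.001, -0.002]
contact_force: [-0.5, 0.1, -3.7]
gripper_width: 13.1
grasp_force: 59.1
```

Run:
```python
from h import *
go([721,36,240],tool(np.radians(-77)))
```

```text
row [ 0.005 -0.001 -0.321] [ 107.3 -124.4   -1.9] t 3.95
now [607.2 154.5 238.4] yaw -95.4 [ 0.51  0.39  0.01 -0.   -1.19 -0.6 ] w 13.1 F 59.1 [-0.5  0.1 -3.7]
```

>>> carry_out(motion=[[0,0,-0.063,21,-24,0,-1],[0,0,-0.125,42,-48.5,0,-1],[0,0,-0.188,63,-73,0,-1],[0,0,-0.239,80,-92.5,0,-1],[0,0,-0.278,93,-108,0,-1]])

```text
clock: 4.58
position: [705.8, 51.3, 237.6]
ee_rot: [0.768, -0.64, -0.002, 0.002]
contact_force: [-0.1, -0.9, -4.4]
gripper_width: 13.1
grasp_force: 59.1
```

Run:
```python
from h import *
go([721,36,240],tool(np.radians(-77)))
```

```text
row [ 0.005  0.001 -0.045] [ 17.8 -12.1  -2.5] t 4.575
now [705.8  51.3 237.6] yaw -79.58 [ 0.3   0.54  0.23 -0.   -1.28 -0.12] w 13.1 F 59.1 [-0.1 -0.9 -4.4]
```

>>> carry_out(motion=[[0,0,-0.03,11,-7,5,-1],[0,0,-0.042,16,-11,20,-1],[0,0,-0.045,18,-12,45,-1],[0,0,-0.045,18,-12,72,-1],[0,0,-0.045,18,-12,90,-1]])

```text
clock: 5.2
position: [719.4, 37.3, 147.2]
ee_rot: [0.782, -0.623, -0.002, 0.002]
contact_force: [-0.7, 0.0, -3.3]
gripper_width: 13.5
grasp_force: 59.1
```

Run:
```python
from h import *
go([721,36,120],tool(np.radians(-77)))
for n in ['scene','side']:
    im=get_image(n);c=im['color'][130:330,240:500] if n=='scene' else im['color'][100:300,180:440]
    cv2.imwrite(f'pics/p_{n}.png',c)
a=np.hstack([cv2.imread('pics/p_scene.png'),cv2.imread('pics/p_side.png')]);cv2.imwrite('pics/p.png',cv2.resize(a,None,fx=1.53,fy=1.53))
# plan rows
def plan(thetas,lips):
    s=read_state();c=R.from_quat(s['ee_rot']);h=np.array([np.cos(np.radians(13)),np.sin(np.radians(13)),0]);y=np.array([-h[1],h[0],0]);z=np.array([0,0,1.])
    for t,(lx,lz) in zip(np.radians(thetas),lips):
        lip=np.array([577,8,0])+h*lx-5*y+z*lz
        P=lip+h*(127*np.cos(t)-45*np.sin(t))+z*(127*np.sin(t)+45*np.cos(t))
        rot=R.from_rotvec(-y*t)*tool(np.radians(-77))
        print(t.round(2),P.round(),np.round((c.inv()*rot).as_rotvec(),3),np.round(c.inv().apply(P-s['position']),1))
plan([0,4,10,16,21,25,29,32,34],[(22,90),(22,80),(22,68),(22,58),(22,52),(22,48),(22,48),(22,48),(22,48)])
```

```text
row [ 0.006  0.001 -0.001] [ 1.6 -1.4 27.2] t 5.2
now [719.4  37.3 147.2] yaw -77.04 [ 0.28  0.62  0.15 -0.   -1.11 -0.05] w 13.5 F 59.1 [-0.7  0.  -3.3]
0.0 [723.  37. 135.] [ 0.008  0.001 -0.001] [ 1.6 -4.1 11.8]
0.07 [720.  36. 134.] [ 0.078  0.001 -0.001] [ 1.6 -0.7 13. ]
0.17 [714.  34. 134.] [ 0.182  0.001 -0.001] [ 1.6  5.6 12.5]
0.28 [706.  33. 136.] [ 0.287  0.001 -0.001] [ 1.6 13.2 10.6]
0.37 [699.  31. 140.] [ 0.374  0.001 -0.001] [ 1.6 20.5  7.4]
0.44 [693.  30. 142.] [ 0.444  0.001 -0.001] [ 1.6 26.8  4.6]
0.51 [687.  28. 149.] [ 0.514  0.001 -0.001] [ 1.6 33.7 -1.9]
0.56 [681.  27. 153.] [ 0.566  0.001 -0.001] [ 1.6 39.2 -6.4]
0.59 [678.  26. 156.] [ 0.601  0.001 -0.001] [ 1.6 42.9 -9.2]
```

View pics/p.png

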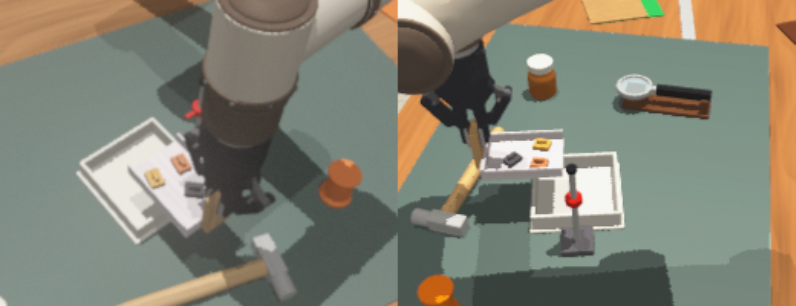

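Tray is level over the dish's +x half, with its lip toward the middle and the clasps on it; it is clear of the post. Now I tip it gradually.

>>> carry_out(motion=[[0.03,0,0,1.6,-2.5,8,-1],[0.078,0,0,1.6,-0.7,13,-1],[0.14,0,0,1.6,3,13.5,-1],[0.2,0,0,1.6,7,14,-1],[0.25,0,0,1.6,10.5,13,-1]])

```text
clock: 5.92
position: [711.1, 33.5, 139.3]
ee_rot: [0.776, -0.618, 0.078, -0.098]
contact_force: [0.1, -0.1, -3.6]
gripper_width: 13.4
grasp_force: 59.1
```

```bash
cat >> h.py <<'E'
def plan(thetas,lips,ly=-5):
    s=read_state();c=R.from_quat(s['ee_rot']);h=np.array([np.cos(np.radians(13)),np.sin(np.radians(13)),0]);y=np.array([-h[1],h[0],0]);z=np.array([0,0,1.])
    for t,(lx,lz) in zip(np.radians(thetas),lips):
        lip=np.array([577,8,0])+h*lx+ly*y+z*lz
        P=lip+h*(127*np.cos(t)-45*np.sin(t))+z*(127*np.sin(t)+45*np.cos(t))
        rot=R.from_rotvec(-y*t)*tool(np.radians(-77))
        print(t.round(2),P.round(),np.round((c.inv()*rot).as_rotvec(),3),np.round(c.inv().apply(P-s['position']),1))
E
python3 - <<'E'
from h import *
go([721,36,120],tool(np.radians(-77)))
plan([16,18,20,22,24],[(22,56),(22,52),(22,48),(22,46),(22,46)])
E
```

```text
row [-0.252 -0.     0.   ] [-0.2 -5.1 21.2] t 5.925
now [711.1  33.5 139.3] yaw -76.99 [ 0.28  0.51 -0.1   0.02 -0.71 -0.07] w 13.4 F 59.1 [ 0.1 -0.1 -3.6]
0.28 [706.  33. 134.] [ 0.027 -0.     0.   ] [-0.3  5.8  3.7]
0.31 [704.  32. 134.] [ 0.062 -0.     0.   ] [-0.3  8.6  3.2]
0.35 [701.  31. 134.] [ 0.097 -0.     0.   ] [-0.3 11.5  2.8]
0.38 [698.  31. 135.] [ 0.132 -0.     0.   ] [-0.3 14.1  0.5]
0.42 [695.  30. 139.] [ 0.167 -0.     0.   ] [-0.3 16.3 -3.6]
```

>>> carry_out(motion=[[0.027,0,0,0,5.8,3.7,-1],[0.05,0,0,0,8,3.5,-1],[0.075,0,0,0,10,3,-1],[0.1,0,0,0,11.5,2.5,-1],[0.12,0,0,0,13,1,-1]])

```text
clock: 6.55
position: [699.2, 30.7, 134.9]
ee_rot: [0.769, -0.612, 0.115, -0.144]
contact_force: [0.7, -0.1, -3.0]
gripper_width: 13.0
grasp_force: 59.1
```

```bash
cat >> h.py <<'E'
def blobs(n,roi):
    im=get_image(n);h=cv2.cvtColor(im['color'],cv2.COLOR_BGR2HSV);x,y,w,g=roi;h=h[y:y+g,x:x+w]
    for k,lo,hi in [('brass',(20,130,90),(32,255,255)),('copper',(5,150,90),(15,255,255))]:
        m=cv2.inRange(h,lo,hi);c=cv2.findContours(m,0,2)[0]
        print(n,k,[((np.array(cv2.minAreaRect(q)[0])+(x,y)).round(1),cv2.contourArea(q)) for q in c if cv2.contourArea(q)>8])
    return im
E
python3 - <<'E'
from h import *
im=blobs('side',(230,150,120,120))
cv2.imwrite('pics/t1.png',im['color'])
go([721,36,120],tool(np.radians(-77)))
plan([22,24,26,28,30,32],[(22,46)]*6)
print('lip side px',proj(im,[598,8,48]))
E
```

```text
side brass []
side copper [(array([273.4, 217.6]), 28.5), (array([344.7, 169.4]), 10.0)]
row [-0.371 -0.    -0.   ] [ -0.2 -16.2  22.1] t 6.6
now [698.6  30.6 134.8] yaw -77.01 [ 0.28  0.46 -0.24  0.04 -0.5  -0.09] w 13.3 F 59.1 [-0.7 -0.  -3.5]
0.38 [698.  31. 135.] [ 0.013 -0.    -0.   ] [-0.3  0.4 -0.7]
0.42 [695.  30. 139.] [ 0.048 -0.    -0.   ] [-0.3  2.1 -5.1]
0.45 [692.  29. 142.] [ 0.083 -0.    -0.   ] [-0.3  4.  -9.4]
0.49 [688.  29. 145.] [ 0.118 -0.    -0.   ] [ -0.3   6.  -13.7]
0.52 [685.  28. 148.] [ 0.153 -0.    -0.   ] [ -0.3   8.1 -17.9]
0.56 [681.  27. 151.] [ 0.188 -0.    -0.   ] [ -0.3  10.4 -22. ]
lip side px [287.41575081 215.47926222]
```

>>> carry_out(motion=[[0.03,0,0,0,1.2,-3,-1],[0.048,0,0,0,2.1,-5,-1],[0.065,0,0,0,3,-7,-1],[0.083,0,0,0,4,-9.4,-1],[0.1,0,0,0,5,-11.5,-1]])

```text
clock: 7.22
position: [690.7, 28.7, 143.3]
ee_rot: [0.761, -0.605, 0.145, -0.183]
contact_force: [-0.4, 0.8, -3.9]
gripper_width: 13.5
grasp_force: 59.3
```

Run:
```python
from h import *
im=blobs('side',(230,150,120,120));j=get_image('scene')
cv2.imwrite('pics/t2.png',np.hstack([cv2.resize(im['color'][160:280,220:350],None,fx=3,fy=3),cv2.resize(j['color'][180:300,280:410],None,fx=3,fy=3)]))
go([721,36,120],tool(np.radians(-77)))
plan([28,30,32,34],[(22,46)]*4)
```

```text
side brass [(array([302., 217.]), 29.0)]
side copper [(array([302. , 228.5]), 18.5), (array([345.6, 169.6]), 11.5), (array([278.5, 160. ]), 12.0)]
row [-0.47 -0.   -0.  ] [ -0.3 -17.8  35. ] t 7.325
now [690.2  28.6 143.1] yaw -77.02 [ 0.29  0.41 -0.35  0.08 -0.34 -0.13] w 13.3 F 59.3 [-0.4 -0.1 -3.6]
0.49 [688.  29. 145.] [ 0.019 -0.    -0.   ] [-0.4  0.7 -2.9]
0.52 [685.  28. 148.] [ 0.054 -0.    -0.   ] [-0.4  2.4 -7.2]
0.56 [681.  27. 151.] [ 0.088 -0.    -0.   ] [ -0.4   4.3 -11.5]
0.59 [678.  26. 154.] [ 0.123 -0.    -0.   ] [ -0.4   6.3 -15.8]
```

View pics/t2.png

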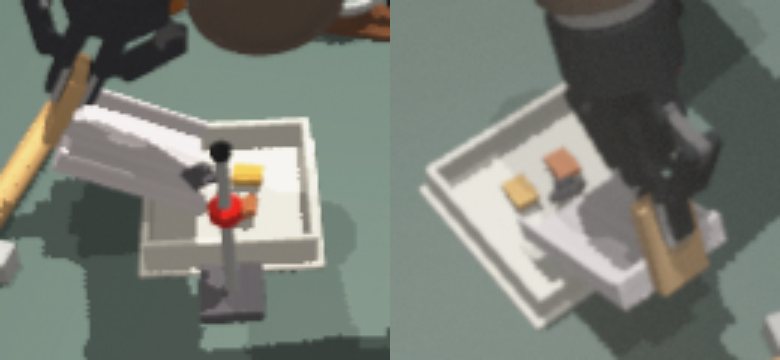

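Brass and copper lie in the dish at crop (245,175) and (250,207). The steel one is just sliding off the lip at (200,178). I hold with a bit more tilt, then draw the lip back so it drops free.

>>> carry_out(motion=[[0.019,0,0,0,0.7,-3,-1],[0.019,0,0,0,0.7,-3,-1],[0.019,0,0,0,-5,-4,-1],[0.019,0,0,0,-11,-4.5,-1],[0.019,0,0,0,-17,-5,-1]])

```text
clock: 7.95
position: [704.0, 31.8, 155.6]
ee_rot: [0.759, -0.604, 0.151, -0.19]
contact_force: [-0.0, -0.0, -3.5]
gripper_width: 13.2
grasp_force: 59.3
```

>>> carry_out(motion=[[0,0,0,0,0,0,-1],[0,0,0,0,0,0,-1]])

```text
clock: 8.2
position: [703.0, 31.6, 154.8]
ee_rot: [0.759, -0.604, 0.151, -0.189]
contact_force: [-0.2, 0.2, -3.9]
gripper_width: 13.3
grasp_force: 59.3
```

Run:
```python
from h import *
im=blobs('side',(230,150,120,120));j=blobs('scene',(280,180,110,120))
for n,i in [('side',im),('scene',j)]:
    h=cv2.cvtColor(i['color'],cv2.COLOR_BGR2GRAY)
cv2.imwrite('pics/t3.png',np.hstack([cv2.resize(im['color'][160:280,220:350],None,fx=3,fy=3),cv2.resize(j['color'][180:300,280:410],None,fx=3,fy=3)]))
go([721,36,120],tool(np.radians(-77)))
```

```text
side brass [(array([303. , 217.5]), 24.0)]
side copper [(array([304., 230.]), 36.0), (array([344.7, 169.4]), 13.0), (array([272.8, 158.6]), 19.5)]
scene brass []
scene copper []
row [-0.488 -0.    -0.   ] [-0.3 -0.1 39.5] t 8.3
now [702.9  31.5 154.8] yaw -77.03 [ 0.28  0.42 -0.31  0.08 -0.35 -0.13] w 13.2 F 59.3 [ 0.   0.1 -3.1]
```

View pics/t3.png

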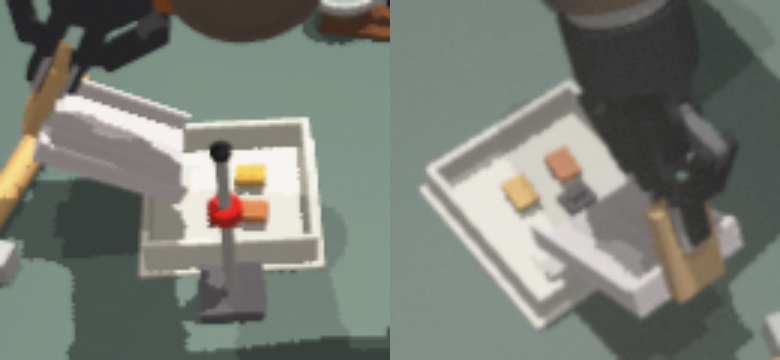

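Run:
```python
from h import *
S=np.load('side.npy',allow_pickle=True).item();C=np.load('scene.npy',allow_pickle=True).item()
for n,u in dict(copper=(563,163),brass=(520,193),steel=(576,193)).items():
    P=onz(C,280+(u[0]-390)/3,180+u[1]/3,18);q=proj(S,P);print(n,P.round(),q.round(1),'crop',((q-[220,160])*3).round())
t=R.from_euler('z',-np.radians(13))
P=onz(C,342,244,18);print(t.apply(P-[577,8,10]))
plan([20,10,0,0],[(45,75),(55,110),(60,160),(60,165)])
```

```text
copper [554.  27.  18.] [303.5 231.6] crop [251. 215.]
brass [566. -14.  18.] [302.6 219.2] crop [248. 178.]
steel [583.  25.  18.] [292.5 229.3] crop [217. 208.]
[ 8.8524868  15.58951864  8.        ]
0.35 [723.  37. 161.] [-0.139 -0.    -0.   ] [ -0.4 -21.3   4.6]
0.17 [746.  42. 176.] [-0.314 -0.    -0.   ] [ -0.4 -49.2   1.7]
0.0 [760.  45. 205.] [-0.488 -0.    -0.   ] [ -0.4 -75.7 -16.6]
0.0 [760.  45. 210.] [-0.488 -0.    -0.   ] [ -0.4 -78.  -21. ]
```

All three are in the dish: the steel one's floor position projects right behind the collar in the side view, and it is visible in the scene view. Now I level and raise the tray, then take it back.

>>> carry_out(motion=[[-0.08,0,0,0,-27,-32,-1],[-0.25,0,0,0,-55,-67,-1],[-0.4,0,0,0,-55,-67,-1],[-0.488,0,0,0,-55,-67,-1],[-0.488,0,0,0,-55,-67,-1]])

```text
clock: 8.93
position: [721.3, 36.1, 238.6]
ee_rot: [0.782, -0.623, 0.0, -0.001]
contact_force: [-0.0, 0.4, -3.4]
gripper_width: 12.8
grasp_force: 60.1
```

Run:
```python
from h import *
go([530.5,236.5,240],tool(np.radians(-108.2)))
```

```text
row [-0.002  0.001  0.544] [-238.1  140.9   -1.5] t 8.925
now [721.3  36.1 238.6] yaw -77.03 [ 0.27  0.56  0.27 -0.   -1.29 -0.05] w 12.8 F 60.1 [-0.   0.4 -3.4]
```

>>> carry_out(motion=[[0,0,0.1,-44,26,-1.5,-1],[0,0,0.23,-94,56,-1.5,-1],[0,0,0.37,-146,86,-1.5,-1],[0,0,0.48,-196,116,-1.5,-1],[0,0,0.544,-238,141,-1.5,-1]])

```text
clock: 9.55
position: [526.7, 236.5, 241.6]
ee_rot: [-0.586, 0.811, -0.0, 0.002]
contact_force: [-0.2, 1.2, -2.7]
gripper_width: 13.1
grasp_force: 60.1
```

>>> carry_out(motion=[[0,0,0,0,0,40,-1],[0,0,0,0,0,90,-1],[0,0,0,0,0,130,-1],[0,0,0,0,0,155,-1],[0,0,0,0,0,165,-1]])

```text
clock: 10.18
position: [527.9, 234.7, 75.2]
ee_rot: [-0.586, 0.81, -0.0, -0.0]
contact_force: [-0.0, 0.3, -2.9]
gripper_width: 13.1
grasp_force: 60.2
```

Run:
```python
from h import *
go([530.5,236.5,52.5],tool(np.radians(-108.2)))
im=blobs('scene',(285,200,100,85));im=blobs('side',(260,190,80,80))
```

```text
row [-0.    -0.001  0.   ] [-2.5 -1.9 22.7] t 10.175
now [527.9 234.7  75.2] yaw -108.19 [ 0.7   0.48 -0.32  0.   -0.77 -1.02] w 13.1 F 60.2 [-0.   0.3 -2.9]
scene brass []
scene copper []
side brass []
side copper []
```

>>> carry_out(motion=[[0,0,0,0,0,12,-1],[0,0,0,0,0,20,-1],[0,0,0,0,0,23,-1],[0,0,0,0,0,23.5,-1],[0,0,0,0,0,23.5,-1]])

```text
clock: 10.9
position: [529.3, 235.7, 55.1]
ee_rot: [-0.587, 0.81, -0.0, 0.001]
contact_force: [-4.8, -0.7, 8.6]
gripper_width: 12.6
grasp_force: 62.0
```

Run:
```python
from h import *
go([530.5,236.5,52],tool(np.radians(-108.2)))
```

```text
row [-0.002  0.001  0.001] [-1.1 -0.9  3.1] t 10.9
now [529.3 235.7  55.1] yaw -108.14 [ 0.7   0.51 -0.33  0.   -0.73 -1.02] w 12.6 F 62.0 [-4.8 -0.7  8.6]
```

The tray is on the mat (8.6 N pushing up). I release and rise.

>>> carry_out(motion=[[0,0,0,0,0,-1.5,-0.3],[0,0,0,0,0,-1.5,0],[0,0,0,0,0,-1.5,0],[0,0,0,0,0,-1.5,0],[0,0,0,0,0,-10,0]])

```text
clock: 11.52
position: [528.8, 235.4, 62.5]
ee_rot: [-0.586, 0.81, -0.0, -0.0]
contact_force: [0.2, -0.3, 1.0]
gripper_width: 42.8
grasp_force: 0.0
```

>>> carry_out(motion=[[0,0,0,0,0,-30,0],[0,0,0,0,0,-80,0],[0,0,0,0,0,-135,0],[0,0,0,0,0,-180,0],[0,0,0,0,0,-190,0]])

```text
clock: 12.15
position: [530.3, 236.4, 257.8]
ee_rot: [-0.587, 0.81, -0.0, 0.005]
contact_force: [-0.3, -0.3, -0.6]
gripper_width: 42.8
grasp_force: 0.0
```

Run:
```python
from h import *
go([445,-258,240],tool(0.0))
im=get_image('side');cv2.imwrite('pics/u1.png',im['color'])
j=get_image('scene');cv2.imwrite('pics/u2.png',j['color'])
h=cv2.cvtColor(j['color'],cv2.COLOR_BGR2HSV)
m=cv2.inRange(h,(5,110,90),(32,255,255));m[:200]=0;m[280:]=0;m[:,:290]=0;m[:,385:]=0
for q in cv2.findContours(m,0,2)[0]:
    if cv2.contourArea(q)>6: print('clasp px',cv2.minAreaRect(q)[0])
# loupe: dark handle & whole
S=np.load('side.npy',allow_pickle=True).item()
for im,n,(x0,x1,y0,y1) in [(S,'side',(340,392,145,172)),(np.load('scene.npy',allow_pickle=True).item(),'scene',(185,225,200,256))]:
    g=im['color'].max(2);m=np.zeros(g.shape,np.uint8);m[y0:y1,x0:x1]=(g[y0:y1,x0:x1]<50)*255
    c=max(cv2.findContours(m,0,2)[0],key=cv2.contourArea);print(n,cv2.minAreaRect(c),cv2.boxPoints(cv2.minAreaRect(c)).round(1).tolist())
```

```text
row [-1.100e-02 -1.000e-03 -1.888e+00] [496.5 -73.1  14.7] t 12.15
now [530.3 236.4 257.8] yaw -108.17 [ 0.7   0.3  -0.09  0.   -1.17 -1.02] w 42.8 F 0.0 [-0.3 -0.3 -0.6]
side ((366.11358642578125, 160.55364990234375), (34.591827392578125, 6.473556995391846), 6.842772960662842) [[348.6000061035156, 161.6999969482422], [349.29998779296875, 155.3000030517578], [383.70001220703125, 159.39999389648438], [382.8999938964844, 165.8000030517578]]Traceback (most recent call last):
  File "<stdin>", line 13, in <module>
ValueError: max() iterable argument is empty
```

>>> carry_out(motion=[[0,0,0.18,62,-9,0,0],[0,0,0.36,124,-18,0,0],[0,0,0.54,186,-27,0,0],[0,0,0.72,248,-36,0,0],[0,0,0.88,309,-45,0,0]])

```text
clock: 12.88
position: [473.7, -73.7, 251.2]
ee_rot: [-0.183, 0.983, 0.0, -0.001]
contact_force: [0.3, -0.9, 0.3]
gripper_width: 42.7
grasp_force: 0.0
```

Run:
```python
from h import *
go([443,-257,200],tool(np.pi))
```

```text
row [ 0.    -0.002  0.368] [  94.5 -160.    51.3] t 12.875
now [473.7 -73.7 251.2] yaw -158.9 [ 0.19  0.13 -0.32 -0.   -1.12 -1.39] w 42.7 F 0.0 [ 0.3 -0.9  0.3]
```

>>> carry_out(motion=[[0,0,0.11,28,-48,10,0],[0,0,0.22,56,-95,30,0],[0,0,0.33,84,-140,45,0],[0,0,0.368,94.5,-160,51,0],[0,0,0.368,94.5,-160,51,0]])

```text
clock: 13.5
position: [444.0, -256.2, 199.3]
ee_rot: [-0.001, 1.0, 0.001, -0.002]
contact_force: [-1.0, -0.3, 0.1]
gripper_width: 42.8
grasp_force: 0.0
```

Run:
```python
from h import *
go([443,-257,200],tool(np.pi))
W=get_image('wrist');np.save('w2.npy',W,allow_pickle=True);i=W['color'].copy()
print(proj(W,(522,-260,44)),proj(W,(443,-258,53)))
S=get_image('side');C=get_image('scene')
a=cv2.resize(S['color'][190:380,240:400],(320,380));b=cv2.resize(C['color'][140:300,280:440],(320,320))
o=np.zeros((600,800,3),np.uint8);o[:400,:480]=cv2.resize(i,None,fx=.75,fy=.75,interpolation=cv2.INTER_AREA)[:, :480] if 0 else 0
o=np.zeros((600,800,3),np.uint8);o[:]=0
o[:320,:512]=cv2.resize(i,(512,320),interpolation=cv2.INTER_AREA)
o[:320,512:800]=cv2.resize(C['color'][150:310,290:434],(288,320))
o[320:600,:420]=cv2.resize(S['color'][190:330,220:430],(420,280))
cv2.imwrite('pics/v.png',o)
```

```text
row [ 0.002 -0.004  0.002] [ 1.  -0.8 -0.7] t 13.5
now [ 444.  -256.2  199.3] yaw -179.88 [-0.21  0.24 -0.33 -0.   -1.01 -1.36] w 42.8 F 0.0 [-1.  -0.3  0.1]
[315.70623575 255.39181562] [317.66850492 186.04969191]
```

View pics/v.png

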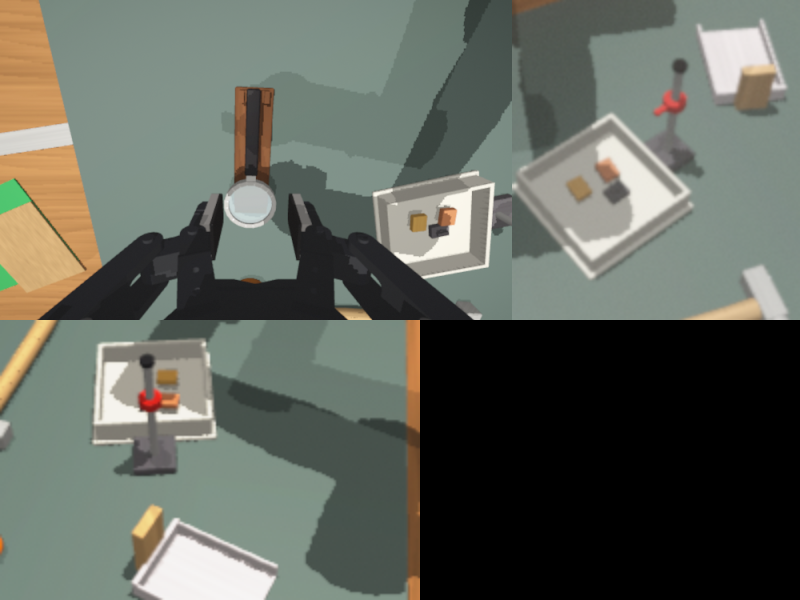

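All three clasps are in the dish at wrist crop (418,222), (447,216) and (439,230), and the empty tray is flat on the mat. In the wrist view the lens is at about (312,254), with the handle running up to (317,110). I measure the handle line next.

Run:
```python
from h import *
W=np.load('w2.npy',allow_pickle=True).item();i=W['color'];g=i.max(2)
pts=[]
for r in range(106,226,8):
    x=np.where(g[r,290:345]<60)[0]+290
    if len(x): print(r,x.min(),x.max(),len(x),end=' | ')
    if len(x)>6 and 135<r<212: pts.append(onz(W,np.median(x),r,50))
p=np.array(pts);k=np.polyfit(p[:,0],p[:,1],1);print('\nhandle y=',k,np.degrees(np.arctan(k[0])),p[[0,-1]].round(1))
h=cv2.cvtColor(i,cv2.COLOR_BGR2HSV)
m=(((h[...,1]<40)&(h[...,2]>120))*255).astype(np.uint8);m[:215]=0;m[290:]=0;m[:,:275]=0;m[:,350:]=0
c=max(cv2.findContours(m,0,2)[0],key=cv2.contourArea);e=cv2.minEnclosingCircle(c);el=cv2.fitEllipse(cv2.convexHull(c));print(e,el,cv2.boundingRect(c))
L=onz(W,*el[0],46);print('lens',L,onz(W,e[0][0],e[0][1]-e[1],46),onz(W,e[0][0],e[0][1]+e[1],46))
```

```text
114 309 326 11 | 122 309 325 17 | 130 308 325 18 | 138 308 325 18 | 146 308 324 17 | 154 308 324 17 | 162 308 323 16 | 170 308 323 16 | 178 307 323 17 | 186 307 323 16 | 194 307 322 15 | 202 307 322 16 | 210 306 321 16 | 218 306 321 16 | 
handle y= [-3.29638109e-02 -2.46033264e+02] -1.8880035985325239 [[ 398.2 -259.1   50. ]
 [ 468.4 -262.1   50. ]]
((312.0, 252.0), 52.32600021362305) ((309.4747009277344, 266.20611572265625), (75.83305358886719, 114.72587585449219), 159.57041931152344) (275, 215, 75, 75)
lens [ 533.83897782 -266.62359621   46.        ] [ 459.0393994  -263.60744239   46.        ] [ 582.15402035 -264.14491248   46.        ]
```

Run:
```python
from h import *
go([441,-260.6,37],tool(np.radians(178.1)))
```

```text
row [ 0.001 -0.     0.039] [  4.5  -6.1 164.2] t 13.65
now [ 445.5 -254.6  201.2] yaw -179.64 [-0.2   0.23 -0.33 -0.   -1.01 -1.36] w 42.5 F 0.0 [-0.1  0.   0.1]
```

>>> carry_out(motion=[[0,0,0.037,3.5,-5,40,0],[0,0,0.037,3.5,-5,90,0],[0,0,0.037,3.5,-5,130,0],[0,0,0.037,3.5,-5,155,0],[0,0,0.037,3.5,-5,163,0]])

```text
clock: 14.28
position: [442.0, -259.1, 37.6]
ee_rot: [0.015, 1.0, 0.0, -0.001]
contact_force: [0.2, -0.1, 1.4]
gripper_width: 42.5
grasp_force: 0.0
```

>>> carry_out(motion=[[0,0,0,0,0,0,-1],[0,0,0,0,0,0,-1],[0,0,0,0,0,0,-1],[0,0,0,0,0,0,-1],[0,0,0,0,0,0,-1]])

```text
clock: 14.9
position: [443.2, -260.3, 40.0]
ee_rot: [0.016, 1.0, -0.0, 0.002]
contact_force: [-1.3, 3.3, 6.4]
gripper_width: 15.0
grasp_force: 60.3
```

Run:
```python
from h import *
go([441,-260.6,37],tool(np.radians(178.1)))
```

```text
row [-0.     0.003  0.002] [ 2.2 -0.3  3. ] t 14.9
now [ 443.2 -260.3   40. ] yaw 178.2 [-0.22  0.45 -0.51 -0.   -0.61 -1.39] w 15.0 F 60.3 [-1.3  3.3  6.4]
```

Gripped (15 mm, 60 N). I lift straight up to about the final height.

>>> carry_out(motion=[[0,0,0,0,0,-10,-1],[0,0,0,0,0,-30,-1],[0,0,0,0,0,-50,-1],[0,0,0,0,0,-63,-1],[0,0,0,0,0,-66,-1]])

```text
clock: 15.52
position: [442.5, -260.4, 105.6]
ee_rot: [0.016, 1.0, -0.0, 0.001]
contact_force: [-0.4, 0.0, -1.7]
gripper_width: 14.7
grasp_force: 59.3
```

Run:
```python
from h import *
go([497,10.5,104],tool(np.radians(178.1)))
S=np.load('side.npy',allow_pickle=True).item();C=np.load('scene.npy',allow_pickle=True).item();o=[]
for im,(x,y,w,h) in [(S,(280,215,30,30)),(C,(355,185,30,32))]:
    a=cv2.cvtColor(im['color'],cv2.COLOR_BGR2HSV)[y:y+h,x:x+w];m=cv2.inRange(a,(0,150,60),(5,255,255))|cv2.inRange(a,(172,150,60),(180,255,255))
    b=cv2.boundingRect(m);print(b);print((m[b[1]:b[1]+b[3]]>0).sum(1));o.append((x+b[0]+(b[2]-1)/2,y+b[1]+(b[3]-1)/2))
    for r in m[b[1]:b[1]+b[3]]: print(''.join('#' if v else '.' for v in r))
print(o,tri(S,o[0],C,o[1]))
s=read_state();print(s['position'])
```

```text
row [0.    0.003 0.001] [-45.8 272.5   1.8] t 15.525
now [ 442.5 -260.4  105.6] yaw 178.17 [-0.22  0.35 -0.45 -0.   -0.77 -1.39] w 14.7 F 59.3 [-0.4  0.  -1.7]
(10, 10, 10, 11)
[ 2  4  6  6  7 10 10 10  8  6  3]
............#....#............
...........##....##...........
..........###....###..........
..........###....###..........
..........###...####..........
..........##########..........
..........##########..........
..........##########..........
...........########...........
............######............
..............###.............
(7, 12, 14, 10)
[2 3 4 5 5 8 8 3 3 2]
............##................
............##......#.........
...........###......#.........
...........####.....#.........
............####..#...........
...........########...........
...........########...........
.........###..................
.......###....................
.......##.....................
[(294.5, 230.0), (368.5, 201.5)] (array([554.19176243, 101.10532545, 102.81093867]), np.float64(2.0170451011181294))
[ 442.52182303 -260.42826369  105.64221948]
```

Run:
```python
from h import *
S=np.load('side.npy',allow_pickle=True).item();C=np.load('scene.npy',allow_pickle=True).item();o=[]
for im,(x,y,w,h) in [(S,(280,215,30,30)),(C,(362,190,22,22))]:
    a=im['color'][y:y+h,x:x+w].astype(int);m=((a[...,2]>a[...,1]*1.7)&(a[...,2]>60)).astype(np.uint8)
    for r in m: print(''.join('#' if v else '.' for v in r))
    b=cv2.boundingRect(m);print(b)
    for z in (95,100,105,110,115):
        q=[proj(im,[554.4+13*np.cos(t),104.8+13*np.sin(t),z+k]) for t in np.arange(0,6.3,.1) for k in(-6,6)];q=np.array(q)-[x,y];print(z,q.min(0).round(1),q.max(0).round(1))
```

```text
..............................
..............................
..............................
..............................
..............................
..............................
..............................
..............................
..............................
..............................
............#....##...........
..........###....###..........
..........###....###..........
..........###....###..........
..........####..####..........
..........##########..........
..........##########..........
..........##########..........
..........##########..........
...........########...........
.............####.............
..............................
..............................
..............................
..............................
..............................
..............................
..............................
..............................
..............................
(10, 10, 10, 11)
95 [ 8.6 12.2] [20.6 24.6]
100 [ 8.4 10.7] [20.5 23.1]
105 [8.3 9.1] [20.4 21.5]
110 [8.1 7.6] [20.3 20. ]
115 [8. 6.] [20.2 18.5]
......................
......................
......................
......................
......................
......................
.....###....#.........
....####....##........
....###.....###.......
....####....###.......
....#####..####.......
....###########.......
...###########........
..############........
.############.........
#####..#####..........
###...................
#.....................
......................
......................
......................
......................
(0, 6, 15, 12)
95 [2.  7.3] [14.2 19.7]
100 [2.2 5.9] [14.4 18.4]
105 [2.4 4.4] [14.6 17. ]
110 [2.6 3. ] [14.9 15.6]
115 [2.8 1.6] [15.1 14.2]
```

>>> carry_out(motion=[[0,0,0,-6,35,0,-1],[0,0,0,-15,90,0,-1],[0,0,0,-25,145,0,-1],[0,0,0,-34,200,0,-1],[0,0,0,-40,240,0,-1]])

```text
clock: 16.15
position: [489.7, -19.7, 104.3]
ee_rot: [0.015, 1.0, 0.0, -0.0]
contact_force: [0.6, -0.5, 0.3]
gripper_width: 14.5
grasp_force: 59.3
```

>>> carry_out(motion=[[0,0,0,0,-40,0,-1],[0,0,0,0,-90,0,-1],[0,0,0,0,-125,0,-1],[0,0,0,0,-130,0,-1],[0,0,0,0,-130,0,-1]])

```text
clock: 16.77
position: [485.3, -151.7, 104.3]
ee_rot: [0.016, 1.0, 0.0, -0.0]
contact_force: [-0.3, 0.8, -0.8]
gripper_width: 14.4
grasp_force: 59.4
```

Run:
```python
from h import *
go([497,10.5,104],tool(np.radians(178.1)))
P=read_state()['position'];L=P+[80,-2.6,3];L=np.array([P[0]+80,P[1]-2.6,P[2]+3])
o={}
for n in ['side','scene']:
    im=get_image(n);q=proj(im,L);x,y=int(q[0])-24,int(q[1])-24;o[n]=(im,q);cv2.imwrite(f'pics/L_{n}.png',im['color'])
    a=cv2.cvtColor(im['color'],cv2.COLOR_BGR2HSV)[y:y+48,x:x+48];m=(a[...,1]<32)&(a[...,2]>70)
    print(n,q,x,y)
    for r in range(48): print(''.join('#' if v else '.' for v in m[r]))
```

```text
row [ 0.    -0.     0.001] [ -6.4 162.5   0.4] t 16.775
now [ 485.3 -151.7  104.3] yaw 178.13 [ 0.02  0.34 -0.46 -0.   -0.77 -1.62] w 14.4 F 59.4 [-0.3  0.8 -0.8]
side [312.384746   158.71028325] 288 134
................................................
...............................................#
................................................
................................................
................................................
..............................................#.
..............................................#.
..............................................#.
..............................................#.
................................................
...............................................#
...............................................#
................................................
................................................
................................................
................................................
.........................##.....................
...................#############................
..............
[... 3149 characters left out ...]
##############
################################################
################################################
########.##.####################################
########.#######################################
############.###################################
###########.#.###########################.#.####
############.###################################
###########...#.#.##################.###.#######
###############.#####################.##########
###########.################.#.#################
################################################
################################################
##################################.#############
###############################.#..#############
```

Run:
```python
from h import *
C=np.load('scene.npy',allow_pickle=True).item();S=np.load('side.npy',allow_pickle=True).item()
b=cv2.imread('pics/u2.png').astype(int);i=cv2.imread('pics/L_scene.png').astype(int)
x,y=238,220
d=np.abs(i-b).max(2)[y:y+48,x:x+48];v=i.max(2)[y:y+48,x:x+48]
for r in range(6,44): print(''.join('#' if k>135 else '+' if k>115 else '.' for k in v[r]))
P=read_state()['position'];L=np.array([P[0]+80,P[1]-2.6,P[2]+3])
for im,o,n in [(C,(x,y+6),'scene'),(S,(288,134),'side')]:
  for dz in (-8,-4,0):
   for t in (0,5):
    q=[]
    for a in np.arange(0,6.3,.05):
      for k in (-5,5):
        p=R.from_euler('y',t,degrees=True).apply([80+34*np.cos(a),34*np.sin(a),k]);q.append(proj(im,[P[0]+p[0],P[1]-2.6+p[1],P[2]+3+dz+p[2]]))
    q=np.array(q)-o;print(n,'dz',dz,'nose-down',t,q.min(0).round(1),q.max(0).round(1))
```

```text
+##+++++++++.............+++++++++++++++++++++++
##+++++++++++............+++++++++++++++++++++++
+###+++++++++....++++.....++++++++++++++++++++++
+###+++++++++...+++++....+++++++++++++++++++++++
#####+++++++++..++++++++++++++++++++++++++++++++
######++++++++..++++++++++++++++++++++++++++++++
######+++++++++++++++++###+#++++++++++++++++++++
##+###+++++++++++++############++++++++++++++++#
######+++++####++################++++++++++++###
####+++++++########################+++++++######
#+++++++++##########################+++++#######
+++++++++############################++++#######
++++++++##############################++#######+
++++++++##############################+++#+++...
+++++++################################++.......
+++++++################################++.......
+++++++################################++.......
+++++++################################++.......
+++++++################################++.......
++++++#################################++.......
#+++#+#################################+........
######################################++........
######################
[... 615 characters left out ...]
#######.........+++++...........................
#######+.......+++++++++........................
########....+++++++++++++.......................
scene dz -8 nose-down 0 [6.6 5. ] [40.4 35.8]
scene dz -8 nose-down 5 [7.1 6.2] [40.6 37.9]
scene dz -4 nose-down 0 [6.4 3.9] [40.3 34.8]
scene dz -4 nose-down 5 [6.8 5.2] [40.5 36.9]
scene dz 0 nose-down 0 [6.1 2.8] [40.1 33.7]
scene dz 0 nose-down 5 [6.5 4.1] [40.3 35.9]
side dz -8 nose-down 0 [11.5 18.1] [37.  36.6]
side dz -8 nose-down 5 [11.7 20.3] [37.2 38.6]
side dz -4 nose-down 0 [11.4 16.9] [37.  35.4]
side dz -4 nose-down 5 [11.6 19.1] [37.2 37.4]
side dz 0 nose-down 0 [11.4 15.7] [37.  34.2]
side dz 0 nose-down 5 [11.5 17.9] [37.2 36.2]
```

The ring sits where the level-hold prediction puts it (lens about 1 mm above TCP, tilt about 0°), and the collar is at z≈106. I go to the final place.

>>> carry_out(motion=[[0,0,0,-1,35,-1,-1],[0,0,0,-3,80,-1,-1],[0,0,0,-5,125,-1,-1],[0,0,0,-6,152,-1,-1],[0,0,0,-6,162,-1,-1]])

```text
clock: 17.5
position: [496.9, 12.4, 106.0]
ee_rot: [0.014, 1.0, 0.0, 0.001]
contact_force: [0.1, -1.0, -1.1]
gripper_width: 14.9
grasp_force: 59.4
```

>>> carry_out(motion=[[0,0,0,0,0,0,-1],[0,0,0,0,0,0,-1],[0,0,0,0,0,0,-1]])

```text
clock: 17.88
position: [496.8, 9.3, 105.9]
ee_rot: [0.017, 1.0, 0.0, 0.0]
contact_force: [0.1, 0.8, -0.8]
gripper_width: 15.0
grasp_force: 59.4
```

Run:
```python
from h import *
go([497,10.6,105],tool(np.radians(178.1)))
P=read_state()['position'];ims={n:get_image(n) for n in('side','scene')}
i=ims['side'];b=cv2.imread('pics/u1.png').astype(int)
q=proj(i,[P[0]+80,P[1]-2.6,P[2]+1]);x,y=int(q[0])-28,int(q[1])-24;print(q,x,y)
v=i['color'].astype(int)[y:y+48,x:x+60];
d=np.abs(i['color'].astype(int)-b).max(2)[y:y+48,x:x+60]
for r in range(0,48): print(''.join('#' if k>40 else '.' for k in d[r]))
h=cv2.cvtColor(i['color'],cv2.COLOR_BGR2HSV);a=i['color'].astype(int)[215:245,280:310];m=((a[...,2]>a[...,1]*1.7)&(a[...,2]>60)).astype(np.uint8);print('collar',cv2.boundingRect(m))
```

```text
row [0.    0.001 0.   ] [-0.2  1.3  0.9] t 17.875
now [496.8   9.3 105.9] yaw 178.11 [ 0.35  0.32 -0.49  0.   -0.76 -1.95] w 15.0 F 59.4 [ 0.1  0.8 -0.8]
[294.5243766  198.71394357] 266 174
########################################............########
########################################............########
########################################............########
########################################............########
########################################............########
########################################............########
########################################...........#########
#######################################.............########
#######################################.............########
########################################............########
########################################.............#######
########################################.............#######
#########################################............#######
#########################################............#######
##########################################...........###
[... 1340 characters left out ...]
.#####
#############.......####.......#########..############.#####
#############.......#####.....##########.#############.#####
#############........####.....#######################...##..
#############........################################...##..
#############.........###############################...##..
#############.........##############################....##..
#############............##########################.....##..
#############............##########################.....##..
#############.............########################.##...##..
##############......######.######################.####..##..
.#############...#########.#####################.#####..###.
collar (9, 10, 13, 11)
```

```bash
python3 -c "
from bench import *
print(job_done())"
```

```text
the job is handed in; nothing more can be done
None
```

I handed the job in with all three clasps in the dish, the empty tray released flat on the mat, and the loupe held level over the dish's middle about 1 mm from my measured collar height; `job_done()` gave no verdict, so the judged result is unknown.

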